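Load the hardware carousel and hold it at the front

TASK

Put the loose steel canister upright into the empty pocket of the carousel and press it firmly down (about 10 N, not hard enough to hurt anything) until you feel it seat on the pocket's floor, then let go of it. Then take the carousel's upright handle and turn the turntable, against its return spring, until that canister stands facing the front pointer of the base, and finish while still holding the handle, turntable still and fingers off the canister. Keep the other jars in their pockets and leave everything else on the bench alone.

Things in the scene. Friction and masses are not known exactly. Their poses are not given: they have to be found in the camera images.
- canister: the loose canister, plain steel: upright cylinder 50 mm in diameter and 80 mm tall, with a knob on its lid 16 mm in diameter and 14 mm tall (94 mm in all); 180 to 290 g. It stands on the bench to the robot's right. Origin: centre of its underside, z up the axis.
- base: fixed round base of the carousel, dark steel disc 270 mm in diameter, 12 mm high; origin on the turning axis at bench level. Its bright front pointer, a flat steel tab 10 mm high with a round end, sticks out along the base's own -x to 185 mm from the axis, within 20 degrees of straight at the robot's side (-x).
- front (a point): fixed point of the base, 85 mm from the axis in the direction of the pointer, 24 mm above the bench (level of the pocket floors): where the centre of the canister's underside must come.
- carousel: olive turntable: disc 256 mm across, 10 mm thick, origin on the axis at its underside, 14 mm above the bench; low nut (24 mm) at the centre. Four pockets 90 deg apart, 85 mm from the axis: empty one on its own -x, jars on +y, +x, -y. It starts on a stop, empty pocket 35 to 72 deg anticlockwise (from above) of the pointer; turns only clockwise, up to 97 deg, and springs back if let go.
- pocket (a point): centre of the empty pocket's floor, 24 mm above the bench; turns with the turntable. Each pocket is an upright ring 62 mm across outside, 54 mm inside, 20 mm high, standing on the disc: its rim is 44 mm above the bench.
- handle: the turntable's handle, fixed to it: round upright steel post 18 mm across, 75 mm tall, 115 mm from the turning axis, 45 degrees anticlockwise of the empty pocket. Origin: centre of its foot, 24 mm above the bench. The return spring pulls with 0.10 N m at the stop, 0.23 N m after 72 degrees (1 to 2 N here). The post may swivel between the fingers.
- grip (a point): grip point on the handle's axis, 60 mm above its foot and 15 mm below its top: 84 mm above the bench.
- jar_flat: bystander standing in one of the three filled pockets of the carousel (which one varies): amber glass jar 51 mm in diameter, 72 mm tall, with a flat dark steel lid. Origin: centre of its underside, z up. It rides round with the turntable.
- jar_tall: bystander standing in one of the three filled pockets of the carousel (which one varies): clear glass jar 50 mm in diameter, 90 mm tall, with a narrower steel cap. Origin: centre of its underside, z up. It rides round with the turntable.
- jar_dome: bystander standing in one of the three filled pockets of the carousel (which one varies): white ceramic jar 50 mm in diameter, 72 mm tall, with a domed top. Origin: centre of its underside, z up. It rides round with the turntable.
- padlock: bystander: brass padlock lying flat, body 45 x 40 x 22 mm with a shackle reaching 56 mm from its origin along its own +x. Origin: centre of the body's underside.
- tin: bystander: closed rectangular olive tin 70 x 90 x 45 mm. Origin: centre of its underside.
- screwdriver: bystander: screwdriver 200 mm long lying across the bench beyond the carousel, wooden handle up to 26 mm thick on its own -x. Origin: at bench level, at its mid-length.
- mug: bystander: white mug, 76 mm in diameter, 85 mm tall, handle on its own +y. Origin: centre of its underside.
Things that resemble listed ones, but are neither listed nor needed, are in the scene too. Leave any red look-alike of the canister alone.

How it is judged:
On the way, in this order (a step that is already met when the one before it is completed fails the run):
1. the canister is pressed down to the floor of the empty pocket: held by the fingers and bearing on the turntable with more than 6 N, its weight included (horizontal distance between canister and pocket below 0.006 m and z of canister in the frame of carousel below 0.013 m and angle between canister's own z axis and vertical below 0.06 rad and contact force between canister and carousel above 6 N and contact force between the fingers and canister above 0.5 N), for 0.05 s.
2. the canister is let go, seated in the pocket (horizontal distance between canister and pocket below 0.006 m and z of canister in the frame of carousel below 0.013 m and angle between canister's own z axis and vertical below 0.06 rad and contact force between the fingers and canister below 0.1 N), for 0.2 s.
At the end, for the whole second after the job is handed in: canister upright (3.4 deg) and down in its pocket (6 mm sideways, 3 mm in height), its centre within 12 mm of the front point; turntable still (0.05 rad/s); fingers on the handle with over 0.5 N; fingers off the canister; other jars within 8 mm of their pocket floors (horizontal distance between canister and pocket below 0.006 m and z of canister in the frame of carousel below 0.013 m and angle between canister's own z axis and vertical below 0.06 rad and horizontal distance between canister and front below 0.012 m and angular speed of carousel below 0.05 rad/s and contact force between the fingers and handle above 0.5 N and contact force between the fingers and canister below 0.3 N and z of each of jar_flat, jar_tall, jar_dome in the frame of carousel below 0.018 m); the arm keeps its last pose, push and grip.
It fails at once if the canister is forced onto the turntable with more than 45 N (contact force between canister and carousel above 45 N).
It fails at once if another jar comes out of its pocket or tips (z of any of jar_flat, jar_tall, jar_dome in the frame of carousel above 0.022 m or angle between any of jar_flat, jar_tall, jar_dome's own z axis and vertical above 0.3 rad).
It fails at once if a bystander on the bench is moved by more than 30 mm (distance of any of padlock, tin, screwdriver, mug from where it was at the start of the episode above 0.03 m).
It fails at once if the canister is tipped over (angle between canister's own z axis and vertical above 0.8 rad).
It also fails if it takes over 54 s, if anything falls off the work surface, if the arm or the gripper's body presses on something with over 40 N, if the wrist force passes 120 N, or if a joint passes its speed limit or range.

ROBOT

A 6-joint arm with a two-finger parallel gripper is mounted at the origin on the work surface. World frame = base frame: x ahead of the robot, y to its left, z up, the work surface at z = 0. Lengths are in m, angles in rad, forces in N, time in s.
With the tool pointing down it reaches from about 0.225 to 0.725 m from the base axis. Payload 3.1 kg.
Tool frame: the origin (TCP) lies at the very end of the fingers, on their centre line; the grasp point (between the pads) lies 19 mm behind it (arm.grip_depth is the distance from the TCP to the grasp point, in m); z points along the fingers, y is the line along which they close (so a half turn about z gives the same grasp; the last joint's range is limited). The gripper opens to 85 mm and grips with 20 to 120 N. Pads are 22 mm wide; open, the fingers measure 114 mm over their backs; the gripper's body (76 mm by 85 mm) begins 54 mm behind the grasp point. The pads swing forward as they close: fully open they stand 13 mm farther back than shut.
Start: joints at [1.109, 0.048, 0.099, 1.622, 0, 1.443], TCP at [0.172, 0.496, 0.231] pointing down, gripper open.
Joint ranges: [-2.91, 2.91], [-0.99, 1.94], [-1.21, 1.42], [-2.12, 2.29], [-1.49, 1.47], [-3.14, 3.14]. Speed limits (rad/s): [2.79, 2.79, 3.14, 3.14, 3.14, 3.14].

INTERFACE

Orientations are given as a 3x3 rotation matrix whose columns are the frame's x, y, z axes.
In Python, from bench import arm gives the robot as it stands.
- The arm moves only by the tool move_arm, never from a script. Its argument "steps" is one flat list of numbers, 7 for each row, row after row: the shift along the tool's x, y, z in m, then the turn, a rotation vector about the tool's x, y, z in rad, then the opening, from -1 (shut) to 1 (fully open). A call has exactly 5 rows; each row shifts and turns the commanded pose from where the row before left it, along the tool's axes as they then stand; what a row does not reach is not made up. A row lasts 1/12 s, in which the tool goes at most 41.7 mm and 7.16 degrees, less where a joint would pass 70% of its speed; a pose out of reach is approached as far as the arm can. A call with a gripper value outside its range is refused whole. The fingers move at their own pace and stop on an object; "squeeze" is the grip in N (left out, the last holds). Time passes only in rows, so rows that do not move let the fingers close, or fill a call up. It gives the time, the measured TCP pose, the force, the opening and the grip force at its end, in the units of the state.
- arm.get_state(): the state, without advancing time (a new reading comes with each control period).
- arm.capture(name): name is "side" or "top" or "wrist"; returns the picture (400x640x3 uint8, red, green, blue); there is no depth.
- arm.get_calibration(name): a dict with "mtx" (3x3 intrinsics, pixels), "k1" (the pictures are not rectified: a ray, as slopes to the right and down, at radius r is drawn at 1 + k1 r^2 times it, then the intrinsics apply), "camera_from_world" (4x4, takes a point from world to camera coordinates); the wrist camera has in their place "tool_from_camera" (4x4, takes a point from camera to tool coordinates, whose origin is the TCP and whose axes are the flange's). Camera axes: x right, y up, looking along -z (the intrinsics and any distortion apply to the point x, -y, -z); pixel columns grow to the right and rows downward; lengths in m; the calibration is good to about 2 mm. A picture is of the moment at which its call begins: read the wrist's pose just before it. get_calibration takes no time and is no camera call.
- arm.finish_job(): hands the job in; it is judged then, once.
Trained networks look in the newest picture that a camera, given by its name, has taken for a name from the list of things; names that differ only in an ending like _2 or _b are one class to them, and where a whole thing is asked for, a point or a joint stands for the part that bears it (a point fixed in the world has none). Each returns a list of dicts, best first, with "conf" (0 to 1); they miss things now and then, are a little off and sometimes report something else, mostly with a low value. They report only what shows in the picture. A call takes as long as a camera call. They do not tell look-alikes from the thing itself.
- arm.boxes_of(camera, name): "box" ([left, top, width, height] in pixels, round what is visible of it).
- arm.spot_point(camera, name): "location" ([column, row] in pixels: a listed point, or the origin of a listed thing).
The state is a dict: "time_s": time; "joint_positions": joint angles; "qvel": joint speeds; "joint_efforts": joint torques, N m; "eef_pos": TCP position; "orientation": TCP orientation; "wrist_force": force on the tool from outside, world axes, zero at the start; "ft_torque": the same for the moment, N m; "opening": finger opening in m; "grasp_force": force on a finger pad.
Only numpy, scipy, OpenCV 4.12 (cv2) and the standard library are available. Lean on these libraries where they do the work, as an engineer would, in place of code of your own. Each camera call takes 0.05 s, during which the arm holds its last target. There are 200 camera calls.

## Working session

There is one attempt and no reset: what is moved stays moved. The work goes in short steps, Python scripts to look and compute and a tool call to move; the robot and the scene stay as the last step left them, time stands still between calls to the robot, and variables do not carry over. Pictures are saved under pics/ and viewed, at most 10 in all, crops included, and the job is handed in when it is done.

Besides the shell and the picture viewer there is one more tool, called after "Call:" by a JSON object that holds its "method" and its "body". move_arm: Moves the arm, as the interface text tells. Its arguments: {"type":"object","properties":{"steps":{"type":"array","items":{"type":"number"}},"squeeze":{"type":"number"}},"required":["steps"]}

```bash
mkdir -p pics
cat > h.py <<'E'
import numpy as np, cv2
from bench import arm
def ray(cam,px):
    c=arm.get_calibration(cam); K=np.array(c["mtx"]); k=c["k1"]
    d=np.array([(px[0]-K[0,2])/K[0,0],(px[1]-K[1,2])/K[1,1]]); s=d.copy()
    for _ in range(30): s=d/(1+k*(s@s))
    v=np.array([s[0],-s[1],-1.])
    if cam=="wrist":
        T=np.array(c["tool_from_camera"]); st=arm.get_state(); W=np.eye(4); W[:3,:3]=st["orientation"]; W[:3,3]=st["eef_pos"]; M=W@T
    else: M=np.linalg.inv(np.array(c["camera_from_world"]))
    return M[:3,3],M[:3,:3]@v
def onz(cam,px,z):
    o,v=ray(cam,px); return o+v*(z-o[2])/v[2]
def proj(cam,p):
    c=arm.get_calibration(cam); K=np.array(c["mtx"]); k=c["k1"]
    if cam=="wrist":
        T=np.array(c["tool_from_camera"]); st=arm.get_state(); W=np.eye(4); W[:3,:3]=st["orientation"]; W[:3,3]=st["eef_pos"]; M=np.linalg.inv(W@T)
    else: M=np.array(c["camera_from_world"])
    q=M@np.append(p,1); s=np.array([q[0],-q[1]])/-q[2]; s=s*(1+k*(s@s)); return K[:2,:2]@s+K[:2,2]
def save(cam,n):
    im=arm.capture(cam); cv2.imwrite(f"pics/{n}.png",cv2.cvtColor(im,cv2.COLOR_RGB2BGR)); return im
E
python3 - <<'E'
from h import *
np.set_printoptions(precision=4,suppress=True)
for cam in ("top","side"):
    save(cam,cam+"0")
    o,_=ray(cam,(320,200)); print(cam,o)
    for n,z in (("canister",0),("base",0),("front",.024),("carousel",.014),("pocket",.024),("handle",.024),("grip",.084)):
        for d in arm.spot_point(cam,n)[:3]: print(n,d["conf"],np.array(d["location"]),onz(cam,d["location"],z))
print(arm.get_state())
E
```

```text
top [ 0.4238 -0.0295  1.4484]
canister 0.55 [395.7 210. ] [ 0.4459 -0.2928  0.    ]
canister 0.54 [387.7 185.3] [ 0.5269 -0.267   0.    ]
canister 0.48 [414.9 168.4] [ 0.583  -0.3576  0.    ]
carousel 0.83 [283.9 187.3] [0.5189 0.0723 0.014 ]
pocket 0.7 [309.  196.9] [ 0.4874 -0.0093  0.024 ]
handle 0.38 [316.8 173.4] [ 0.5632 -0.0342  0.024 ]
grip 0.6 [317.5 170.9] [ 0.5651 -0.0362  0.084 ]
side [ 0.3254 -0.888   0.809 ]
canister 0.91 [324.3 317.9] [ 0.4411 -0.2823  0.    ]
canister 0.75 [398.1 340.5] [ 0.5765 -0.3572  0.    ]
canister 0.69 [365.8 299.8] [ 0.5358 -0.248  -0.    ]
carousel 0.93 [337.5 201.6] [0.5312 0.0682 0.014 ]
pocket 0.78 [327.2 218.7] [ 0.4916 -0.006   0.024 ]
pocket 0.43 [304.3 193.9] [0.4482 0.0987 0.024 ]
pocket 0.26 [333.6 200.1] [0.5197 0.0635 0.024 ]
handle 0.58 [357.8 224.7] [ 0.5618 -0.0376  0.024 ]
grip 0.49 [361.  207.4] [ 0.5639 -0.0442  0.084 ]
{'time_s': 0.8, 'joint_positions': array([1.1092, 0.048 , 0.0992, 1.622 , 0.    , 1.443 ]), 'qvel': array([-0.0029,  0.0005, -0.001 , -0.    ,  0.0023,  0.0012]), 'joint_efforts': array([  0.0002, -33.8584,  32.0128,   0.0006,  -0.0002,  -0.    ]), 'eef_pos': array([0.172 , 0.496 , 0.2314]), 'orientation': array([[-0.9448,  0.3276,  0.    ],
       [ 0.3276,  0.9448,  0.0001],
       [ 0.    ,  0.0001, -1.    ]]), 'wrist_force': array([ 0.2417, -0.1282, -0.5237]), 'ft_torque': array([-0.0707, -0.0289,  0.0343]), 'grasp_force': 0.0, 'opening': 0.08550574543117746}
```

View pics/top0.png

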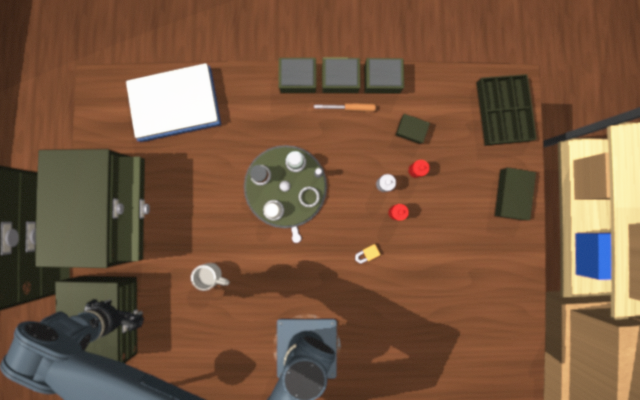

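View pics/side0.png

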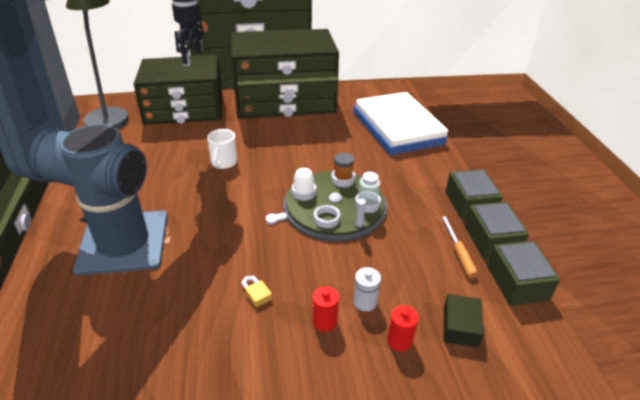

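Top view candidates for the canister: plain steel at (387,184), red at (400,212), and red at (420,168). I choose the steel one, at about (0.53, -0.26). The pointer tip is at (295,237), the empty pocket at (309,197) and the handle at (318,172). I'll move toward the canister and check it with a close wrist crop.

Call:
{"method": "move_arm", "body": {"steps": [-0.028,-0.0285,0,0,0,0,1,-0.028,-0.0285,0,0,0,0,1,-0.028,-0.0285,0,0,0,0,1,-0.028,-0.0285,0,0,0,0,1,-0.028,-0.0285,0,0,0,0,1], "squeeze": 60}}

```text
time_s: 1.22
eef_pos: [0.2579, 0.314, 0.2313]
orientation: [[-0.945, 0.326, 0.001], [0.326, 0.945, 0.0], [-0.0, 0.0, -1.0]]
wrist_force: [0.8, 0.4, 0.5]
opening: 0.0853
grasp_force: 0.0
```

Call:
{"method": "move_arm", "body": {"steps": [-0.028,-0.0285,0,0,0,0,1,-0.028,-0.0285,0,0,0,0,1,-0.028,-0.0285,0,0,0,0,1,-0.028,-0.0285,0,0,0,0,1,-0.028,-0.0285,0,0,0,0,1]}}

```text
time_s: 1.63
eef_pos: [0.3436, 0.1333, 0.2317]
orientation: [[-0.945, 0.327, 0.001], [0.327, 0.945, 0.0], [-0.001, 0.001, -1.0]]
wrist_force: [0.7, 0.7, 0.6]
opening: 0.0858
grasp_force: 0.0
```

Call:
{"method": "move_arm", "body": {"steps": [-0.028,-0.0285,0,0,0,0,1,-0.028,-0.0285,0,0,0,0,1,-0.028,-0.0285,0,0,0,0,1,-0.028,-0.0285,0,0,0,0,1,-0.028,-0.0285,0,0,0,0,1]}}

```text
time_s: 2.05
eef_pos: [0.4293, -0.0476, 0.2316]
orientation: [[-0.945, 0.328, 0.001], [0.328, 0.945, -0.0], [-0.001, 0.0, -1.0]]
wrist_force: [0.5, 0.9, -0.1]
opening: 0.0854
grasp_force: 0.0
```

Run:
```python
from h import *
np.set_printoptions(precision=4,suppress=True)
save("wrist","w1"); s=arm.get_state(); print(s["eef_pos"],s["orientation"],s["joint_positions"])
print(arm.get_calibration("wrist"))
for n,z in (("canister",0),("carousel",.014),("pocket",.024),("handle",.024),("grip",.084),("base",0)):
    for d in arm.spot_point("wrist",n)[:3]: print(n,d["conf"],np.array(d["location"]),onz("wrist",d["location"],z))
```

```text
[ 0.4323 -0.0541  0.2306] [[-0.9426  0.3339  0.0028]
 [ 0.3338  0.9426 -0.0067]
 [-0.0049 -0.0054 -1.    ]] [-0.2745 -0.1883 -0.1258  1.6287 -0.0057  0.0659]
{'mtx': array([[291.0001,   0.    , 319.1979],
       [  0.    , 291.0001, 197.6095],
       [  0.    ,   0.    ,   1.    ]]), 'k1': -0.05386531070555545, 'tool_from_camera': array([[ 0.0001,  0.9479,  0.3186,  0.0823],
       [ 1.    , -0.0004,  0.0006, -0.0001],
       [ 0.0007,  0.3186, -0.9479, -0.1436],
       [ 0.    ,  0.    ,  0.    ,  1.    ]])}
canister 0.55 [173.4 311.5] [ 0.5752 -0.3513  0.    ]
canister 0.45 [213.6 270.9] [ 0.5278 -0.254   0.    ]
carousel 0.69 [427.4 208.5] [0.5278 0.0699 0.014 ]
carousel 0.62 [364.9 288.1] [ 0.62   -0.0443  0.014 ]
carousel 0.2 [492.1 212.4] [0.5633 0.1531 0.014 ]
pocket 0.66 [364.3 203.8] [ 0.4888 -0.0064  0.024 ]
handle 0.95 [362.3 260.1] [ 0.567  -0.0309  0.024 ]
grip 0.61 [364.  287.7] [ 0.5668 -0.0366  0.084 ]
base 0.73 [424.6 205.3] [0.5278 0.0751 0.    ]
```

View pics/w1.png

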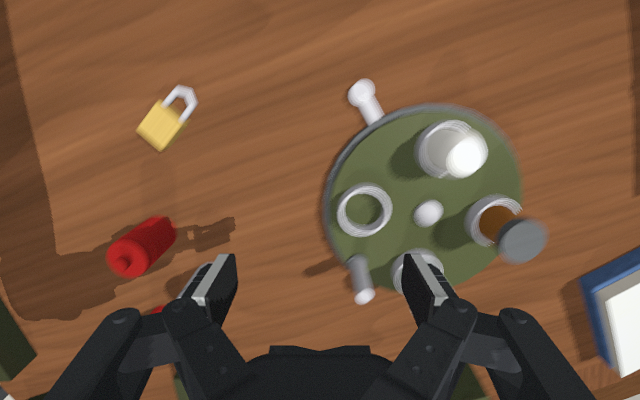

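The wrist view is a bit blurred but consistent with the others. The pocket ring is at (364,208), the handle top at (365,296) and the pointer knob at (362,92). Next I go above the steel canister.

Call:
{"method": "move_arm", "body": {"steps": [-0.028,-0.028,0,0,0,0,1,-0.028,-0.028,0,0,0,0,1,-0.028,-0.028,0,0,0,0,1,-0.028,-0.028,0,0,0,0,1,-0.028,-0.028,0,0,0,0,1]}}

```text
time_s: 2.82
eef_pos: [0.5161, -0.2232, 0.2319]
orientation: [[-0.946, 0.325, 0.001], [0.325, 0.946, -0.0], [-0.001, 0.0, -1.0]]
wrist_force: [0.6, 1.4, 1.3]
opening: 0.0851
grasp_force: 0.0
```

Call:
{"method": "move_arm", "body": {"steps": [-0.013,-0.014,0.02,0,0,0,1,0,0,0.03,0,0,0,1,0,0,0,0,0,0,1,0,0,0,0,0,0,1,0,0,0,0,0,0,1]}}

```text
time_s: 3.23
eef_pos: [0.5233, -0.2397, 0.1829]
orientation: [[-0.946, 0.325, 0.001], [0.325, 0.946, -0.0], [-0.001, -0.0, -1.0]]
wrist_force: [-0.8, -0.0, 0.6]
opening: 0.0854
grasp_force: 0.0
```

Run:
```python
from h import *
np.set_printoptions(precision=4,suppress=True)
im=save("wrist","w2"); s=arm.get_state(); print(s["eef_pos"],s["joint_positions"],np.abs(s["qvel"]).max())
for d in arm.spot_point("wrist","canister")[:3]: print(d["conf"],np.array(d["location"]),onz("wrist",d["location"],0))
for d in arm.boxes_of("wrist","canister")[:3]: print(d)
print("tip top", onz("top",(295,240),.01))
```

```text
[ 0.524  -0.2402  0.1841] [-0.5463  0.1721  0.1401  1.5349  0.0001 -0.2146] 0.02394808489788401
0.91 [250.3 118. ] [ 0.4398 -0.2919  0.    ]
0.74 [311.3 188.3] [ 0.5376 -0.2556  0.    ]
0.69 [246. 247.] [ 0.584  -0.3601  0.    ]
{'box': [220.4, 228.4, 41.8, 71.9], 'conf': 0.84}
{'box': [285.1, 167.0, 51.7, 67.0], 'conf': 0.75}
{'box': [198.9, 92.2, 75.3, 65.5], 'conf': 0.57}
tip top [0.3485 0.036  0.01  ]
```

View pics/w2.png

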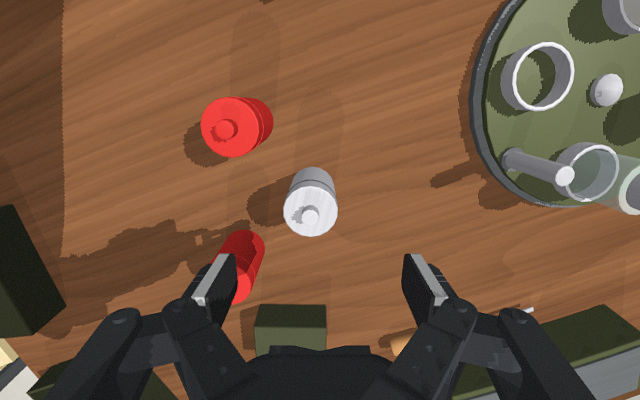

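The steel canister is confirmed as the target: lid centre (311,210), knob (310,216). The pocket rim is at (537,76) and the handle top at (566,175). The red ones are to the left, clear of the finger line.

Run:
```python
from h import *
np.set_printoptions(precision=4,suppress=True)
for n,p,z in (("lid",(311,209.5),.08),("knob",(310,216),.094),("pocket rim",(537,76.5),.044),("handle top",(566,175),.099),("foot",(510,160),.024),("nut",(606,90),.036)): print(n,onz("wrist",p,z))
R=np.array(arm.get_state()["orientation"]); p=arm.get_state()["eef_pos"]
for q in ((311,209.5,.08),(310,216,.094)): 
  w=onz("wrist",q[:2],q[2]); print(R.T@(w-p))
```

```text
lid [ 0.5343 -0.2526  0.08  ]
knob [ 0.5347 -0.2533  0.094 ]
pocket rim [ 0.4905 -0.0139  0.044 ]
handle top [ 0.5684 -0.0363  0.099 ]
foot [ 0.5704 -0.039   0.024 ]
nut [0.5258 0.0616 0.036 ]
[-0.0127 -0.0078  0.1047]
[-0.0134 -0.0082  0.0908]
```

Call:
{"method": "move_arm", "body": {"steps": [-0.013,-0.008,0.02,0,0,0,1,0,0,0.038,0,0,0,1,0,0,0.038,0,0,0,1,0,0,0.03,0,0,0,1,0,0,0.018,0,0,0,1]}}

```text
time_s: 3.8
eef_pos: [0.5316, -0.2518, 0.0351]
orientation: [[-0.945, 0.327, -0.002], [0.327, 0.945, 0.001], [0.002, 0.001, -1.0]]
wrist_force: [-0.0, 0.5, -0.3]
opening: 0.0853
grasp_force: 0.0
```

Call:
{"method": "move_arm", "body": {"steps": [0,0,0,0,0,0,1,0,0,0,0,0,0,-1,0,0,0,0,0,0,-1,0,0,0,0,0,0,-1,0,0,0,0,0,0,-1], "squeeze": 50}}

```text
time_s: 4.22
eef_pos: [0.5351, -0.2539, 0.0412]
orientation: [[-0.945, 0.327, 0.006], [0.327, 0.945, -0.003], [-0.006, -0.001, -1.0]]
wrist_force: [0.2, 2.0, 5.6]
opening: 0.0492
grasp_force: 51.9
```

Call:
{"method": "move_arm", "body": {"steps": [0,0,0,0,0,0,-1,0,0,0,0,0,0,-1,0,0,0,0,0,0,-1,0,0,0,0,0,0,-1,0,0,0,0,0,0,-1]}}

```text
time_s: 4.63
eef_pos: [0.535, -0.254, 0.0412]
orientation: [[-0.945, 0.327, 0.006], [0.327, 0.945, -0.003], [-0.007, -0.001, -1.0]]
wrist_force: [0.3, 1.0, 7.2]
opening: 0.0489
grasp_force: 51.9
```

Call:
{"method": "move_arm", "body": {"steps": [0,0,-0.015,0,0,0,-1,0,0,-0.03,0,0,0,-1,0,0,-0.035,0,0,0,-1,0,0,-0.035,0,0,0,-1,0,0,-0.015,0,0,0,-1]}}

```text
time_s: 5.05
eef_pos: [0.5345, -0.2543, 0.1737]
orientation: [[-0.945, 0.328, 0.007], [0.328, 0.945, -0.005], [-0.009, -0.002, -1.0]]
wrist_force: [0.3, -1.2, -1.0]
opening: 0.0491
grasp_force: 52.2
```

Call:
{"method": "move_arm", "body": {"steps": [0.012,0.02,0,0,0,0,-1,0.02,0.033,0,0,0,0,-1,0.02,0.033,0,0,0,0,-1,0.015,0.024,0,0,0,0,-1,0.005,0.008,0,0,0,0,-1]}}

```text
time_s: 5.47
eef_pos: [0.5019, -0.1141, 0.1679]
orientation: [[-0.946, 0.325, -0.0], [0.325, 0.946, 0.002], [0.001, 0.002, -1.0]]
wrist_force: [0.8, -0.3, -1.7]
opening: 0.0489
grasp_force: 52.6
```

Call:
{"method": "move_arm", "body": {"steps": [0,0,0,0,0,0,-1,0,0,0,0,0,0,-1,0,0,0,0,0,0,-1,0,0,0,0,0,0,-1,0,0,0,0,0,0,-1]}}

```text
time_s: 5.88
eef_pos: [0.5034, -0.1191, 0.1672]
orientation: [[-0.944, 0.329, -0.0], [0.329, 0.944, -0.0], [-0.0, -0.0, -1.0]]
wrist_force: [0.4, -1.0, -2.3]
opening: 0.0491
grasp_force: 52.6
```

Run:
```python
from h import *
np.set_printoptions(precision=4,suppress=True)
im=save("wrist","w3"); s=arm.get_state(); print(s["eef_pos"],s["orientation"],np.abs(s["qvel"]).max(),s["wrist_force"],s["opening"])
for n,z in (("pocket",.024),("handle",.024),("grip",.084),("base",0),("carousel",.014)):
    for d in arm.spot_point("wrist",n)[:2]: print(n,d["conf"],np.array(d["location"]),onz("wrist",d["location"],z))
```

```text
[ 0.5033 -0.119   0.1672] [[-0.9443  0.3292 -0.0002]
 [ 0.3292  0.9443 -0.0002]
 [ 0.0001 -0.0002 -1.    ]] 0.002671650041230156 [ 0.1785 -0.0263 -2.4284] 0.048720189635162586
pocket 0.92 [422.2 137.1] [ 0.4906 -0.0078  0.024 ]
handle 0.91 [413.  215.5] [ 0.5683 -0.0356  0.024 ]
handle 0.64 [579.2 153.9] [0.5598 0.1469 0.024 ]
grip 0.94 [429.8 242.5] [ 0.5683 -0.0389  0.084 ]
carousel 0.57 [497.5 142.2] [0.5229 0.0697 0.014 ]
```

View pics/w3.png

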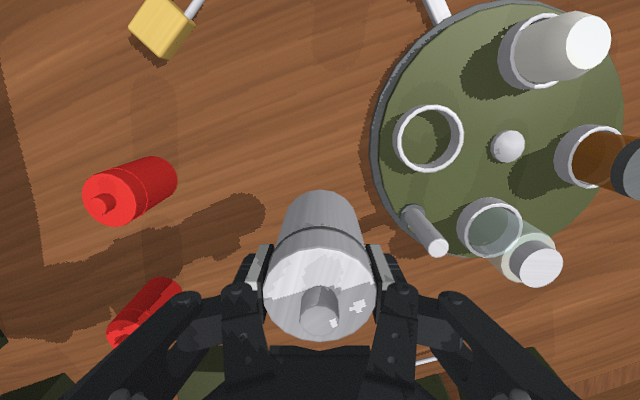

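The canister is held straight (knob at (320,320)). The pocket rim is centred near (428,138) and the handle top at (438,247). I'll fit the rim.

Run:
```python
from h import *
np.set_printoptions(precision=4,suppress=True)
im=cv2.imread("pics/w3.png"); s=arm.get_state(); R=np.array(s["orientation"])
sub=im[90:185,384:474]; m=(sub.min(2)>185).astype(np.uint8)
ys,xs=np.nonzero(m); P=np.array([onz("wrist",(x+384,y+90),.044)[:2] for x,y in zip(xs,ys)])
c=np.array([.4906,-.0085])
for _ in range(20):
    r=np.hypot(*(P-c).T); k=(r>.0255)&(r<.0325); Q=P[k]
    a=np.c_[2*Q,np.ones(len(Q))]; x=np.linalg.lstsq(a,(Q**2).sum(1),rcond=None)[0]; c=x[:2]
print("pocket",c,len(Q),len(P),np.sqrt(x[2]+c@c), np.histogram(np.degrees(np.arctan2(*(Q-c).T)),8)[0])
zc=s["eef_pos"][2]-.0412
k=onz("wrist",(319.5,322),.094+zc); l=onz("wrist",(320,294),.08+zc)
print("knob,lid tool off",R.T@(k-s["eef_pos"]),R.T@(l-s["eef_pos"]))
h=onz("wrist",(438,247),.099); print("handle top",h)
for o in (0,): 
  d=np.append(c,0)-s["eef_pos"]; print("to pocket",R.T@d)
```

```text
pocket [ 0.4901 -0.0063] 724 724 0.028867880416975883 [ 89  99 102  94  87  84  85  84]
knob,lid tool off [ 0.0007 -0.     -0.0528] [ 0.0033  0.0002 -0.0388]
handle top [ 0.5652 -0.0364  0.099 ]
to pocket [0.0491 0.1014 0.1672]
```

Call:
{"method": "move_arm", "body": {"steps": [0.008,0.016,0,0,0,0,-1,0.013,0.028,0,0,0,0,-1,0.013,0.028,0,0,0,0,-1,0.01,0.02,0,0,0,0,-1,0.004,0.009,0,0,0,0,-1]}}

```text
time_s: 6.6
eef_pos: [0.4903, -0.0041, 0.1674]
orientation: [[-0.946, 0.325, -0.0], [0.325, 0.946, 0.001], [0.001, 0.001, -1.0]]
wrist_force: [0.1, 0.2, -2.9]
opening: 0.0485
grasp_force: 52.7
```

Call:
{"method": "move_arm", "body": {"steps": [0,0,0.01,0,0,0,-1,0,0,0.03,0,0,0,-1,0,0,0.025,0,0,0,-1,0,0,0.008,0,0,0,-1,0,0,0,0,0,0,-1]}}

```text
time_s: 7.02
eef_pos: [0.4881, -0.0073, 0.0905]
orientation: [[-0.944, 0.329, -0.007], [0.329, 0.944, 0.0], [0.007, -0.002, -1.0]]
wrist_force: [-0.4, 0.4, -1.7]
opening: 0.0488
grasp_force: 52.6
```

Call:
{"method": "move_arm", "body": {"steps": [0,0,0,0,0,0,-1,0,0,0,0,0,0,-1,0,0,0,0,0,0,-1,0,0,0,0,0,0,-1,0,0,0,0,0,0,-1]}}

```text
time_s: 7.43
eef_pos: [0.4919, -0.007, 0.0957]
orientation: [[-0.945, 0.328, 0.002], [0.328, 0.945, -0.0], [-0.002, 0.0, -1.0]]
wrist_force: [0.4, 0.3, -2.6]
opening: 0.0487
grasp_force: 52.6
```

Run:
```python
from h import *
np.set_printoptions(precision=4,suppress=True)
im=save("wrist","w4"); s=arm.get_state(); print(s["eef_pos"],s["orientation"],s["wrist_force"])
im=save("side","s4"); cv2.imwrite("pics/s4c.png",cv2.cvtColor(cv2.resize(im[120:270,250:420],None,fx=4,fy=4,interpolation=cv2.INTER_CUBIC),cv2.COLOR_RGB2BGR))
R=np.array(s["orientation"]); print(R.T@(np.array([.4901,-.0063,.09])-s["eef_pos"]))
```

```text
[ 0.4917 -0.0069  0.0954] [[-0.9448  0.3277  0.0019]
 [ 0.3277  0.9448 -0.0003]
 [-0.0019  0.0003 -1.    ]] [ 0.4025 -0.0023 -2.0491]
[0.0017 0.     0.0054]
```

View pics/w4.png

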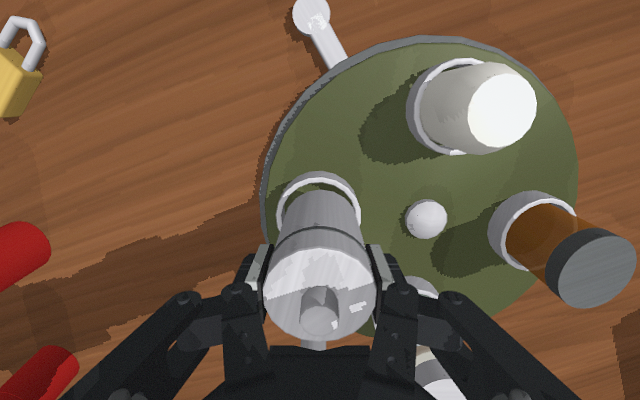

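View pics/s4c.png

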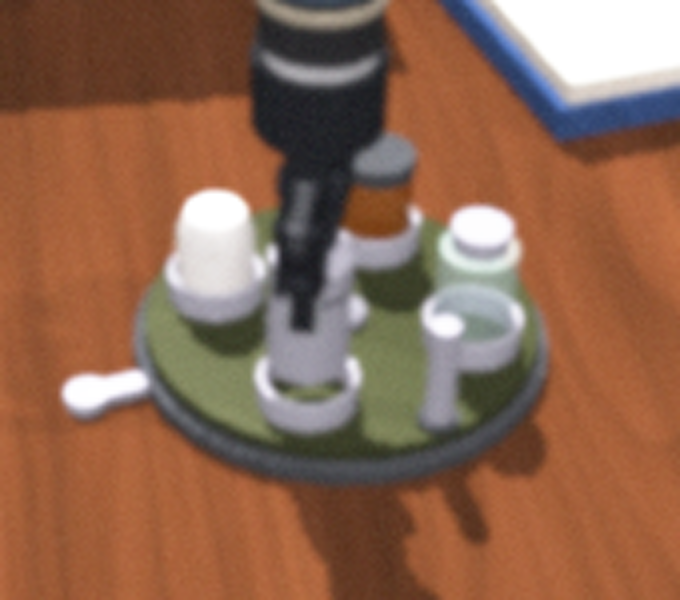

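The ring arc is visible behind the canister, from (276,205) via (318,172) to (361,205). The side view shows the canister above the ring. I'll fit the arc for a final offset.

Run:
```python
from h import *
from scipy.optimize import least_squares
np.set_printoptions(precision=4,suppress=True)
im=cv2.imread("pics/w4.png"); s=arm.get_state(); R=np.array(s["orientation"]); p=s["eef_pos"]
b=im[165:222,270:368].astype(int); m=(b.min(2)>195)
ys,xs=np.nonzero(m); P=np.array([onz("wrist",(x+270,y+165),.044)[:2] for x,y in zip(xs,ys)])
c=np.array([.4901,-.0063])
for _ in range(10):
    r=np.hypot(*(P-c).T); Q=P[(r>.0262)&(r<.0318)]
    c=least_squares(lambda c:np.hypot(*(Q-c).T)-.0289,c,loss="soft_l1",f_scale=.001).x
print("ring",c,len(Q),len(P)); print("ring in tool",R.T@(np.append(c,.044)-p))
# canister bottom back edge: fit edge circle r=.025 at bottom height
zb=p[2]-.0412
print("predicted bottom back edge px", [proj("wrist",p+R@np.array([dx,0,p[2]-zb])+R@np.array([.025,0,0])) for dx in (0,.001,.002,.003)])
col=im[170:215,319].astype(int); print([(i+170,tuple(v)) for i,v in enumerate(col)][::1])
```

```text
ring [ 0.4899 -0.0072] 449 449
ring in tool [ 0.0014 -0.0009  0.0511]
predicted bottom back edge px [array([319.5402, 190.6925]), array([319.5409, 189.2528]), array([319.5417, 187.8085]), array([319.5425, 186.3594])]
[(170, (np.int64(77), np.int64(103), np.int64(98))), (171, (np.int64(137), np.int64(132), np.int64(134))), (172, (np.int64(139), np.int64(134), np.int64(136))), (173, (np.int64(139), np.int64(136), np.int64(136))), (174, (np.int64(140), np.int64(136), np.int64(138))), (175, (np.int64(148), np.int64(143), np.int64(144))), (176, (np.int64(131), np.int64(127), np.int64(128))), (177, (np.int64(203), np.int64(197), np.int64(198))), (178, (np.int64(224), np.int64(220), np.int64(220))), (179, (np.int64(217), np.int64(212), np.int64(213))), (180, (np.int64(213), np.int64(208), np.int64(209))), (181, (np.int64(212), np.int64(208), np.int64(208))), (182, (np.int64(121), np.int64(124), np.int64(122))), (183, (np.int64(44), np.int64(62), np.int64(58))), (184, (np.int64(38), np.int64(60), np.int64(56))), (185, (np.int64(43), np.int64(61), np.int64(58))), (186, (np.int64(38), np.int64
[... 826 characters left out ...]
202, (np.int64(133), np.int64(130), np.int64(130))), (203, (np.int64(134), np.int64(130), np.int64(129))), (204, (np.int64(134), np.int64(130), np.int64(131))), (205, (np.int64(133), np.int64(129), np.int64(131))), (206, (np.int64(135), np.int64(132), np.int64(132))), (207, (np.int64(135), np.int64(131), np.int64(131))), (208, (np.int64(134), np.int64(131), np.int64(131))), (209, (np.int64(133), np.int64(129), np.int64(129))), (210, (np.int64(136), np.int64(131), np.int64(133))), (211, (np.int64(135), np.int64(131), np.int64(132))), (212, (np.int64(134), np.int64(130), np.int64(130))), (213, (np.int64(136), np.int64(132), np.int64(132))), (214, (np.int64(136), np.int64(133), np.int64(132)))]
```

Aligned to within 1 mm. I'll descend gently.

Call:
{"method": "move_arm", "body": {"steps": [0,-0.0007,0.005,0,0,0,-1,0,0,0.004,0,0,0,-1,0,0,0.004,0,0,0,-1,0,0,0.003,0,0,0,-1,0,0,0.002,0,0,0,-1]}}

```text
time_s: 7.95
eef_pos: [0.4905, -0.0075, 0.0756]
orientation: [[-0.945, 0.328, -0.0], [0.328, 0.945, -0.0], [0.0, -0.0, -1.0]]
wrist_force: [0.7, -0.9, -0.4]
opening: 0.0488
grasp_force: 52.6
```

Call:
{"method": "move_arm", "body": {"steps": [0,0,0.002,0,0,0,-1,0,0,0.002,0,0,0,-1,0,0,0.002,0,0,0,-1,0,0,0,0,0,0,-1,0,0,0,0,0,0,-1]}}

```text
time_s: 8.37
eef_pos: [0.4906, -0.0074, 0.0701]
orientation: [[-0.945, 0.328, -0.0], [0.328, 0.945, -0.0], [0.0, -0.0, -1.0]]
wrist_force: [0.4, -0.7, -2.9]
opening: 0.0494
grasp_force: 52.6
```

It is well inside the ring with no contact force. I continue to the floor in small steps.

Call:
{"method": "move_arm", "body": {"steps": [0,0,0.002,0,0,0,-1,0,0,0.001,0,0,0,-1,0,0,0.001,0,0,0,-1,0,0,0,0,0,0,-1,0,0,0,0,0,0,-1]}}

```text
time_s: 8.78
eef_pos: [0.4906, -0.0074, 0.0662]
orientation: [[-0.945, 0.328, -0.0], [0.328, 0.945, -0.0], [0.0, -0.0, -1.0]]
wrist_force: [0.5, -0.9, -2.8]
opening: 0.0491
grasp_force: 52.6
```

Call:
{"method": "move_arm", "body": {"steps": [0,0,0.001,0,0,0,-1,0,0,0,0,0,0,-1,0,0,0,0,0,0,-1,0,0,0,0,0,0,-1,0,0,0,0,0,0,-1]}}

```text
time_s: 9.2
eef_pos: [0.4907, -0.0073, 0.0653]
orientation: [[-0.945, 0.328, 0.0], [0.328, 0.945, 0.0], [-0.0, 0.0, -1.0]]
wrist_force: [0.4, -0.4, -2.6]
opening: 0.0489
grasp_force: 52.6
```

Call:
{"method": "move_arm", "body": {"steps": [0,0,0.001,0,0,0,-1,0,0,0,0,0,0,-1,0,0,0,0,0,0,-1,0,0,0,0,0,0,-1,0,0,0,0,0,0,-1]}}

```text
time_s: 9.62
eef_pos: [0.491, -0.0074, 0.0652]
orientation: [[-0.945, 0.328, 0.001], [0.328, 0.945, -0.0], [-0.001, 0.0, -1.0]]
wrist_force: [-1.4, -0.3, 6.0]
opening: 0.0486
grasp_force: 53.2
```

Call:
{"method": "move_arm", "body": {"steps": [0,0,0.0005,0,0,0,-1,0,0,0,0,0,0,-1,0,0,0,0,0,0,-1,0,0,0,0,0,0,-1,0,0,0,0,0,0,-1]}}

```text
time_s: 10.03
eef_pos: [0.4911, -0.0074, 0.0652]
orientation: [[-0.945, 0.328, 0.001], [0.328, 0.945, -0.0], [-0.001, 0.0, -1.0]]
wrist_force: [-2.0, 0.4, 7.6]
opening: 0.0488
grasp_force: 53.6
```

The canister seated at z = 0.0652 with about 10 N of contact. Now I release it and rise.

Call:
{"method": "move_arm", "body": {"steps": [0,0,0,0,0,0,-1,0,0,0,0,0,0,1,0,0,0,0,0,0,1,0,0,0,0,0,0,1,0,0,0,0,0,0,1]}}

```text
time_s: 10.45
eef_pos: [0.4905, -0.0074, 0.0633]
orientation: [[-0.945, 0.328, -0.001], [0.328, 0.945, 0.0], [0.001, -0.0, -1.0]]
wrist_force: [0.3, 0.1, -0.3]
opening: 0.0853
grasp_force: 0.0
```

Call:
{"method": "move_arm", "body": {"steps": [0,0,0,0,0,0,1,0,0,-0.01,0,0,0,1,0,0,-0.03,0,0,0,1,0,0,-0.04,0,0,0,1,0,0,-0.04,0,0,0,1]}}

```text
time_s: 10.87
eef_pos: [0.4894, -0.0072, 0.1844]
orientation: [[-0.945, 0.328, -0.003], [0.328, 0.945, 0.0], [0.003, -0.0, -1.0]]
wrist_force: [1.8, 0.3, 0.3]
opening: 0.0855
grasp_force: 0.0
```

Call:
{"method": "move_arm", "body": {"steps": [0,0,0,0,0,0.11,1,0,0,0,0,0,0.11,1,0,0,0,0,0,0.11,1,0,0,0,0,0,0,1,0,0,0,0,0,0,1]}}

```text
time_s: 11.28
eef_pos: [0.4908, -0.0074, 0.1844]
orientation: [[-0.789, 0.614, 0.001], [0.614, 0.789, -0.0], [-0.001, 0.0, -1.0]]
wrist_force: [-0.0, 0.0, -0.4]
opening: 0.0855
grasp_force: 0.0
```

Run:
```python
from h import *
np.set_printoptions(precision=4,suppress=True)
im=save("wrist","w5"); s=arm.get_state(); print(s["eef_pos"],s["orientation"],s["joint_positions"],np.abs(s["qvel"]).max())
for n,z in (("canister",.024),("pocket",.024),("handle",.024),("grip",.084),("base",0),("carousel",.014),("front",.024)):
    for d in arm.spot_point("wrist",n)[:2]: print(n,d["conf"],np.array(d["location"]),onz("wrist",d["location"],z))
```

```text
[ 0.4907 -0.0074  0.1841] [[-0.7893  0.614   0.0002]
 [ 0.614   0.7893 -0.    ]
 [-0.0001  0.0001 -1.    ]] [-0.1518 -0.0472 -0.0898  1.528   0.      0.5093] 0.007212181182700575
canister 0.65 [173.7 357.6] [ 0.5676 -0.3269  0.024 ]
canister 0.56 [131.7 270.8] [ 0.4388 -0.262   0.024 ]
handle 0.6 [341.1 244.5] [ 0.5669 -0.0351  0.024 ]
grip 0.83 [339.3 277.6] [ 0.567  -0.0426  0.084 ]
carousel 0.87 [395.3 160.8] [0.5262 0.0699 0.014 ]
carousel 0.32 [475.9 143.7] [0.5646 0.1505 0.014 ]
```

View pics/w5.png

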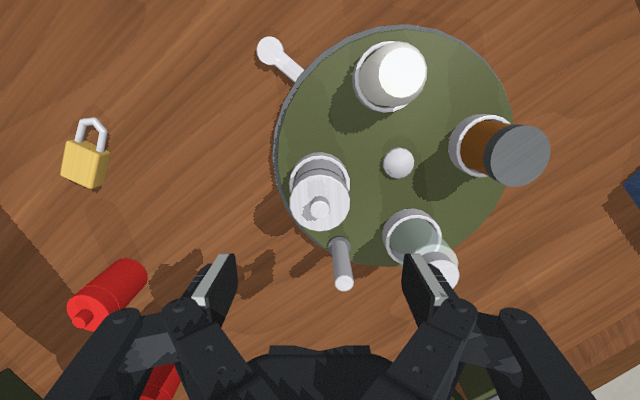

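The canister sits in its ring (knob (319,209)). The handle top is at (345,284), its foot at (340,240), the pointer's round end at (270,50) and the nut at (398,163).

Run:
```python
from h import *
from scipy.optimize import least_squares
np.set_printoptions(precision=4,suppress=True)
s=arm.get_state(); R=np.array(s["orientation"]); p=s["eef_pos"]
top=onz("wrist",(345,284),.099);nut=onz("wrist",(398,160),.034);pt=onz("wrist",(270,50),.01);kn=onz("wrist",(319,209),.118); print(top,nut,pt,"knob",kn)
im=cv2.imread("pics/w5.png"); 
# rim of turntable/base fit: axis from pocket, handle, nut, spot
pk=np.array([.4905,-.0073]); hd=np.mean([top[:2],[.5669,-.0351],[.5668,-.0365]],0); ax=np.array([.5262,.0699])
def f(v):
    a=v[:2];t=v[2];return np.r_[a+.085*np.array([np.cos(t),np.sin(t)])-pk,a+.115*np.array([np.cos(t+np.pi/4),np.sin(t+np.pi/4)])-hd,(a-ax)*.7]
r=least_squares(f,[.526,.07,4.27]); a=r.x[:2];t=r.x[2]; print(a,np.degrees(t),f(r.x))
th=np.degrees(np.arctan2(*(pt[:2]-a)[::-1]))%360; th2=np.degrees(np.arctan2(.036-a[1],.3485-a[0]))%360
print("pointer",th,np.hypot(*(pt[:2]-a)),th2,"turn",np.degrees(t)-th)
H=a+.115*np.array([np.cos(t+np.pi/4),np.sin(t+np.pi/4)]); print("handle",H)
yaw=np.arctan2(R[1,1],R[0,1]); print("yaw y",np.degrees(yaw),"tangent",np.degrees(t)+45-270)
print("shift in tool now",R.T@(np.append(H,.065)-p))
```

```text
[ 0.5671 -0.0374  0.099 ] [0.5209 0.0708 0.034 ] [0.3571 0.0341 0.01  ] knob [ 0.4882 -0.0061  0.118 ]
[0.5255 0.0705] 246.06996291949673 [ 0.0005  0.0001 -0.0001 -0.0005 -0.0005  0.0004]
pointer 192.19953887544477 0.17222544886781146 191.04313205960838 turn 53.87042404405196
handle [ 0.5668 -0.0368]
yaw y 51.99450366865732 tangent 21.06996291949673
shift in tool now [-0.0782  0.0238  0.1186]
```

Call:
{"method": "move_arm", "body": {"steps": [-0.02,0.006,0,0,0,0,0.2,-0.03,0.009,0,0,0,0,0.2,-0.02,0.006,0,0,0,0,0.2,-0.008,0.003,0,0,0,0,0.2,0,0,0,0,0,0.11,0.2]}}

```text
time_s: 12.1
eef_pos: [0.5681, -0.0372, 0.183]
orientation: [[-0.714, 0.7, -0.001], [0.7, 0.714, 0.0], [0.0, -0.0, -1.0]]
wrist_force: [0.1, 0.2, 0.6]
opening: 0.0511
grasp_force: 0.0
```

Call:
{"method": "move_arm", "body": {"steps": [0,0,0,0,0,0.11,0.2,0,0,0,0,0,0.11,0.2,0,0,0,0,0,0.11,0.2,0,0,0,0,0,0.1,0.2,0,0,0,0,0,0,0.2]}}

```text
time_s: 12.52
eef_pos: [0.5664, -0.0362, 0.1838]
orientation: [[-0.358, 0.934, -0.001], [0.934, 0.358, 0.0], [0.001, -0.001, -1.0]]
wrist_force: [0.1, 0.0, 0.2]
opening: 0.0515
grasp_force: 0.0
```

Call:
{"method": "move_arm", "body": {"steps": [0,0,0.01,0,0,0,0.2,0,0,0.025,0,0,0,0.2,0,0,0.02,0,0,0,0.2,0,0,0,0,0,0,0.2,0,0,0,0,0,0,0.2]}}

```text
time_s: 12.93
eef_pos: [0.5651, -0.0361, 0.1267]
orientation: [[-0.36, 0.933, -0.005], [0.933, 0.36, 0.001], [0.003, -0.004, -1.0]]
wrist_force: [0.4, 1.0, 0.2]
opening: 0.0511
grasp_force: 0.0
```

Run:
```python
from h import *
np.set_printoptions(precision=4,suppress=True)
s=arm.get_state(); R=np.array(s["orientation"]); p=s["eef_pos"]; print(p,R,s["opening"],s["joint_positions"])
print(R.T@(np.array([.5668,-.0368,.065])-p))
save("wrist","w6")
```

```text
[ 0.5651 -0.0361  0.1267] [[-0.3603  0.9328 -0.0047]
 [ 0.9328  0.3603  0.0009]
 [ 0.0025 -0.004  -1.    ]] 0.051135416480482455 [-0.1823  0.1617  0.0144  1.4282  0.      1.0199]
[-0.0014  0.0016  0.0617]
```

View pics/w6.png

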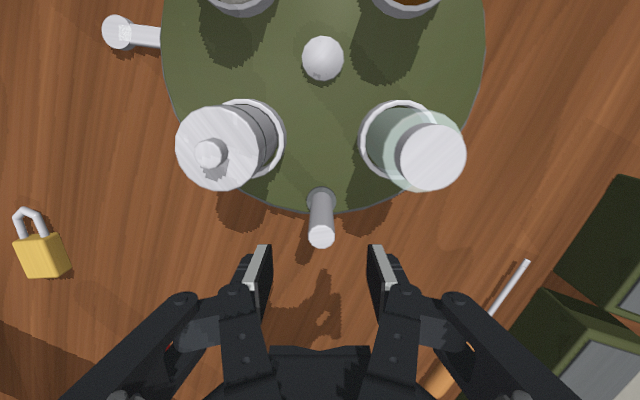

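The handle top at (321,236) is centred between the fingers. I descend, close, and then turn on the arc.

Call:
{"method": "move_arm", "body": {"steps": [0,0,0.01,0,0,0,0.2,0,0,0.025,0,0,0,0.2,0,0,0.02,0,0,0,0.2,0,0,0.008,0,0,0,0.2,0,0,0,0,0,0,0.2]}}

```text
time_s: 13.4
eef_pos: [0.5654, -0.0362, 0.0637]
orientation: [[-0.359, 0.933, -0.004], [0.933, 0.359, 0.001], [0.002, -0.003, -1.0]]
wrist_force: [-0.3, -0.2, 0.1]
opening: 0.0515
grasp_force: 0.0
```

Call:
{"method": "move_arm", "body": {"steps": [0,0,0,0,0,0,0.2,0,0,0,0,0,0,-1,0,0,0,0,0,0,-1,0,0,0,0,0,0,-1,0,0,0,0,0,0,-1], "squeeze": 40}}

```text
time_s: 13.82
eef_pos: [0.5671, -0.0373, 0.0678]
orientation: [[-0.358, 0.934, 0.001], [0.934, 0.358, -0.002], [-0.002, 0.0, -1.0]]
wrist_force: [-3.7, -1.5, 5.7]
opening: 0.017
grasp_force: 39.1
```

Call:
{"method": "move_arm", "body": {"steps": [0,0,0,0,0,0,-1,0,0,0,0,0,0,-1,0,0,0,0,0,0,-1,0,0,0,0,0,0,-1,0,0,0,0,0,0,-1]}}

```text
time_s: 14.23
eef_pos: [0.567, -0.0373, 0.0678]
orientation: [[-0.358, 0.934, 0.001], [0.934, 0.358, -0.002], [-0.002, 0.0, -1.0]]
wrist_force: [-3.1, -1.7, 6.4]
opening: 0.0165
grasp_force: 39.1
```

Call:
{"method": "move_arm", "body": {"steps": [5e-05,-0.00345,0,0,0,0.03,-1,5e-05,-0.00345,0,0,0,0.03,-1,5e-05,-0.00345,0,0,0,0.03,-1,5e-05,-0.00345,0,0,0,0.03,-1,5e-05,-0.00345,0,0,0,0.03,-1]}}

```text
time_s: 14.65
eef_pos: [0.5519, -0.042, 0.0678]
orientation: [[-0.214, 0.977, 0.004], [0.977, 0.214, -0.001], [-0.002, 0.004, -1.0]]
wrist_force: [0.6, -0.5, 2.8]
opening: 0.0169
grasp_force: 39.3
```

Call:
{"method": "move_arm", "body": {"steps": [5e-05,-0.00345,0,0,0,0.03,-1,5e-05,-0.00345,0,0,0,0.03,-1,5e-05,-0.00345,0,0,0,0.03,-1,5e-05,-0.00345,0,0,0,0.03,-1,5e-05,-0.00345,0,0,0,0.03,-1]}}

```text
time_s: 15.07
eef_pos: [0.5348, -0.0446, 0.0678]
orientation: [[-0.066, 0.998, 0.004], [0.998, 0.066, -0.001], [-0.002, 0.004, -1.0]]
wrist_force: [1.0, -1.0, 2.9]
opening: 0.0168
grasp_force: 39.3
```

Forces are small and the arc is being followed. I continue.

Call:
{"method": "move_arm", "body": {"steps": [5e-05,-0.00345,0,0,0,0.03,-1,5e-05,-0.00345,0,0,0,0.03,-1,5e-05,-0.00345,0,0,0,0.03,-1,5e-05,-0.00345,0,0,0,0.03,-1,5e-05,-0.00345,0,0,0,0.03,-1]}}

```text
time_s: 15.48
eef_pos: [0.5176, -0.0446, 0.0678]
orientation: [[0.084, 0.996, 0.004], [0.996, -0.084, -0.002], [-0.002, 0.004, -1.0]]
wrist_force: [-0.3, -0.7, 2.9]
opening: 0.0166
grasp_force: 39.3
```

Call:
{"method": "move_arm", "body": {"steps": [5e-05,-0.00345,0,0,0,0.03,-1,5e-05,-0.00345,0,0,0,0.03,-1,5e-05,-0.00345,0,0,0,0.03,-1,5e-05,-0.00345,0,0,0,0.03,-1,5e-05,-0.00345,0,0,0,0.03,-1]}}

```text
time_s: 15.9
eef_pos: [0.5005, -0.0421, 0.0678]
orientation: [[0.232, 0.973, 0.004], [0.973, -0.232, -0.002], [-0.001, 0.004, -1.0]]
wrist_force: [0.1, -1.4, 3.2]
opening: 0.0169
grasp_force: 39.3
```

Call:
{"method": "move_arm", "body": {"steps": [5e-05,-0.00345,0,0,0,0.03,-1,5e-05,-0.00345,0,0,0,0.03,-1,5e-05,-0.00345,0,0,0,0.03,-1,5e-05,-0.00345,0,0,0,0.03,-1,5e-05,-0.00345,0,0,0,0.03,-1]}}

```text
time_s: 16.32
eef_pos: [0.484, -0.037, 0.0678]
orientation: [[0.375, 0.927, 0.004], [0.927, -0.375, -0.003], [-0.001, 0.004, -1.0]]
wrist_force: [0.1, -2.9, 4.1]
opening: 0.017
grasp_force: 39.3
```

Call:
{"method": "move_arm", "body": {"steps": [5e-05,-0.00345,0,0,0,0.03,-1,5e-05,-0.00345,0,0,0,0.03,-1,5e-05,-0.00345,0,0,0,0.03,-1,5e-05,-0.00345,0,0,0,0.03,-1,5e-05,-0.00345,0,0,0,0.03,-1]}}

```text
time_s: 16.73
eef_pos: [0.4684, -0.0295, 0.0678]
orientation: [[0.51, 0.86, 0.003], [0.86, -0.51, -0.003], [-0.001, 0.004, -1.0]]
wrist_force: [-1.0, -3.1, 4.4]
opening: 0.0168
grasp_force: 39.3
```

Call:
{"method": "move_arm", "body": {"steps": [0,-0.002,0,0,0,0.018,-1,0,0,0,0,0,0,-1,0,0,0,0,0,0,-1,0,0,0,0,0,0,-1,0,0,0,0,0,0,-1]}}

```text
time_s: 17.15
eef_pos: [0.4666, -0.0285, 0.0677]
orientation: [[0.524, 0.852, 0.003], [0.852, -0.524, -0.003], [-0.001, 0.004, -1.0]]
wrist_force: [-2.1, -3.4, 5.8]
opening: 0.0169
grasp_force: 39.5
```

Run:
```python
from h import *
np.set_printoptions(precision=4,suppress=True)
s=arm.get_state(); a=np.array([.5255,.0705]); d=np.array(s["eef_pos"])[:2]-a; t=np.degrees(np.arctan2(d[1],d[0]))%360-45
print(s["eef_pos"],np.hypot(*d),"canister angle",t,s["wrist_force"],np.abs(s["qvel"]).max(),s["grasp_force"])
im=save("wrist","w7"); im2=save("top","t7")
for d in arm.spot_point("wrist","canister")[:3]: print(d["conf"],d["location"],onz("wrist",d["location"],.024))
f=a+.085*np.array([np.cos(np.radians(192)),np.sin(np.radians(192))]); print("front",f,proj("wrist",[*f,.118]))
big=cv2.resize(im2[140:250,220:360],None,fx=4,fy=4)
out=np.zeros((440,800,3),np.uint8)
cv2.imwrite("pics/w7b.png",cv2.cvtColor(np.vstack([cv2.resize(im,(480,300)),cv2.resize(big,(480,300))]),cv2.COLOR_RGB2BGR))
```

```text
[ 0.4666 -0.0285  0.0677] 0.11516559233127084 canister angle 194.24429587064748 [-2.0521 -3.3804  5.791 ] 0.0013039256822671805 39.54858362674713
0.82 [564.7, 397.2] [ 0.5735 -0.316   0.024 ]
0.74 [222.2, 143.1] [0.4426 0.0517 0.024 ]
front [0.4424 0.0528] [133.807  180.5065]
```

View pics/w7b.png

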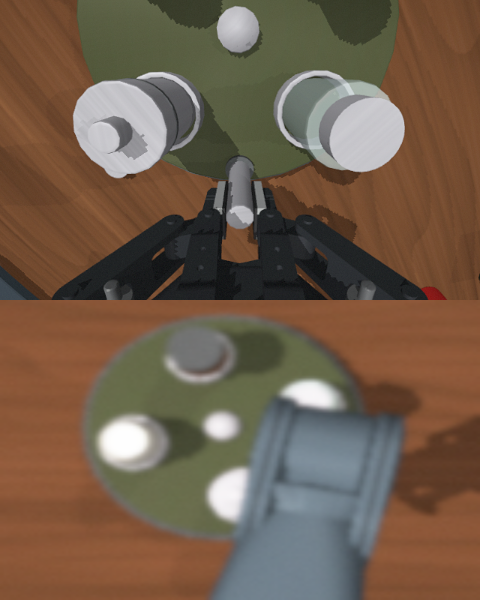

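The canister is at (90,127), in front of the pointer, whose end peeks out behind it at (118,172). The handle is gripped and the jars are seated. About 2 degrees remain, so I add that and hold.

Call:
{"method": "move_arm", "body": {"steps": [0,-0.002,0,0,0,0.018,-1,0,-0.002,0,0,0,0.018,-1,0,0,0,0,0,0,-1,0,0,0,0,0,0,-1,0,0,0,0,0,0,-1]}}

```text
time_s: 17.72
eef_pos: [0.4631, -0.0263, 0.0678]
orientation: [[0.554, 0.833, 0.003], [0.833, -0.554, -0.003], [-0.001, 0.004, -1.0]]
wrist_force: [-1.8, -3.6, 6.9]
opening: 0.0166
grasp_force: 39.6
```

Call:
{"method": "move_arm", "body": {"steps": [0,0,0,0,0,0,-1,0,0,0,0,0,0,-1,0,0,0,0,0,0,-1,0,0,0,0,0,0,-1,0,0,0,0,0,0,-1]}}

```text
time_s: 18.13
eef_pos: [0.4631, -0.0263, 0.0678]
orientation: [[0.554, 0.833, 0.003], [0.833, -0.554, -0.003], [-0.001, 0.004, -1.0]]
wrist_force: [-1.6, -3.2, 6.9]
opening: 0.017
grasp_force: 39.6
```

Run:
```python
from h import *
s=arm.get_state(); a=np.array([.5255,.0705]); d=np.array(s["eef_pos"])[:2]-a
print(np.degrees(np.arctan2(d[1],d[0]))%360-45,np.abs(s["qvel"]).max(),s["grasp_force"])
print(arm.finish_job())
```

```text
192.2139716801472 0.0017528703560498646 39.56676363945007
the job is handed in; nothing more can be done
None
```

The job is handed in at about 18 s (no verdict was returned): the canister was pressed to the pocket floor with about 10 N and let go, then turned to 192.2° against a pointer measured at 191–192°, with the handle still gripped at about 40 N and the arm still.

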